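# Thread a double hook round a bent utensil rail

### The arm

A 6-joint arm with a two-finger parallel gripper is mounted at the origin on a cart in front of the work surface, level with it; the furniture and walls round the work are solid. World frame = base frame: x ahead of the robot, y to its left, z up, the work surface at z = 0. Lengths are in m, angles in rad, forces in N, time in s.
With the tool pointing down it reaches from about 0.375 to 0.9 m from the base axis. Payload 3.1 kg.
Tool frame: the origin (TCP) lies on the centre line of the jaws, within the pads' length; the fingertips stand ahead of it and the grasp point (between the pads) lies 3 mm ahead of it (robot.tip_reach is the z of the fingertips in the tool frame, in m); z points along the fingers, y is the line along which they close (so a half turn about z gives the same grasp; the last joint's range is limited). The gripper opens to 87 mm and grips with 3 to 60 N. Pads are 19 mm wide; open, the fingers measure 117 mm over their backs; the gripper's body (75 mm by 190 mm) begins 51 mm behind the grasp point.
Start: joints at [1.099, 0.527, 1.433, -0, 1.181, -0.178], TCP at [0.181, 0.598, 0.245] pointing down, gripper open.
Joint ranges: [-3.08, 3.08], [-0.75, 2.2], [0.22, 2.44], [-1.43, 4.57], [0, 2.65], [-2.85, 2.85]. Speed limits (rad/s): [2.79, 2.79, 3.14, 3.14, 3.14, 3.14].

### API

Orientations are given as a unit quaternion [x, y, z, w].
In Python, from rig import sensors, eyes, ticket, robot gives the robot as it stands.
- The arm moves only by the tool drive_tool, never from a script. Its argument "deltas" is a list that holds one entry, the list of rows, each a list of 6 numbers: the shift along the tool's x, y, z in mm, then the turn, a rotation vector about the tool's x, y, z in rad. A call has 1 to 8 rows; each row shifts and turns the commanded pose from where the row before left it, along the tool's axes as they then stand; what a row does not reach is not made up. A row lasts 1/12 s, in which the tool goes at most 41.7 mm and 7.16 degrees, less where a joint would pass 70% of its speed; a pose out of reach is approached as far as the arm can. A call is refused whole if a number of a shift passes 41.7 or a number of a turn 0.125, either way. A call with a gripper value outside its range is refused whole. "gripper" is the opening in per cent of the stroke, from 0 (shut) to 100 (fully open), set as the call begins (left out, the last holds). The fingers move at their own pace and stop on an object; "squeeze" is the grip in N (left out, the last holds). Time passes only in rows, so rows that do not move let the fingers close. It gives the time, the measured TCP pose, the force, the opening and the grip force at its end, in the units of the state.
- sensors.get_obs(): the state, without advancing time (a new reading comes with each control period).
- eyes.camera(name): name is "scene" or "side" or "wrist"; returns a dict with "img" (420x560x3 uint8, red, green, blue), "fov_y" (degrees; the focal length in pixels is half the picture's height over the tangent of half this angle, whatever the lens; pixels are square), "cx", "cy" (the principal point, pixels), "xyz" and "attitude" of the camera in the world; the wrist camera has in their place "hand_eye" (4x4, takes a point from camera to tool coordinates, whose origin is the TCP and whose axes are the flange's). Camera axes: x right, y up, looking along -z (the intrinsics and any distortion apply to the point x, -y, -z); pixel columns grow to the right and rows downward; lengths in m; the calibration is good to about 2 mm. A picture is of the moment at which its call begins: read the wrist's pose just before it. There is no depth.
- ticket.hand_in(): hands the job in; it is judged then, once.
The state is a dict: "time": time; "q": joint angles; "joint_velocities": joint speeds; "joint_torque": joint torques, N m; "position": TCP position; "tool_rot": TCP orientation; "ft_force": force on the tool from outside, world axes, zero at the start; "moment": the same for the moment, N m; "grip_width": finger opening in m; "grip_force": force on a finger pad.
Only numpy, scipy, OpenCV 4.12 (cv2) and the standard library are available. Lean on these libraries where they do the work, as an engineer would, in place of code of your own. Each camera call takes 0.05 s, during which the arm holds its last target. There are 200 camera calls.

### The job

Hang the black double hook on the bent steel utensil rail, which has been knocked a little out of true: thread its drilled block over the rail's open end, slide it round the bend and push it against the red end stop until the stop is fully home, then let go and leave the hook hanging there. Work gently so that the block never jams hard on the rail, and leave the garlic and the two jars where they are.

Things in the scene. Friction and masses are not known exactly. Their poses are not given: they have to be found in the camera images.
- rail: Bent rail of 10 mm round steel rod, fixed on the worktop. Origin on the worktop below the corner where its legs would meet; z up. Rod centreline level at z = 100 mm: open leg along x (y = 0) from the free tip at x = -100 (its last 13 mm taper to 5 mm across) to x = -45 mm; quarter bend, 45 mm centreline radius about (-45, 45) mm; inner leg along y (x = 0) from y = 45 mm to a clamp ring at about 131 mm. Bend and open leg are out of true (see rail_home).
- rail_home (a point): Rail frame (0, 108, 100) mm, on the inner leg: the hook's bore centre lies within 6 mm of here (along the leg) when the end stop is fully home. The inner leg is true, but bend and open leg are knocked out of line, growing from nothing at the bend's inner end to as much as 6 mm sideways and 5 mm up or down at the free tip, heading and slope up to 0.07 rad off. This is not measured: feel for it (or look).
- end_stop (a joint): Travel of the red end stop (a ring 26 mm across, 12 mm thick, round the inner leg), 0 to 0.012 m, growing away from the bend; starts at 0 to 0.004. 0.012 is fully home on the steel clamp ring: a hard end, whose place on the leg is not measured (within 6 mm). It is stiff (3.5 N of friction) and stays where it is left. The hook's block pushes its face.
- hook: Black double hook, loose, about 0.14 kg, upright on the worktop. Origin at the centre of its underside, z up. Black block 22 mm long (x), 24 mm wide (y), from z = 30 to 86 mm, the solid top 29 mm being the place to grip, across the 24 mm width. Below it a stem and a heavy steel foot 26 x 44 x 8 mm with two upturned prongs reaching 40 mm out on either side (y).
- hook_bore (a point): Centre of the 13 mm bore drilled right through the hook's block along the hook's x axis (1.5 mm play all round on the rod; mouths bevelled 3 mm wide), 50 mm above its underside; axes as the hook's. It may go on either way round; let go, it hangs upright. Right of the rail stands a fixed tall blue bin, centred at world (0.59, 0.00), 325 mm across, 290 mm high: bring the arm round in front of it.
- garlic: Garlic bulb, about 60 mm, a bystander on the worktop; origin at the centre of its underside.
- spice_jar: Spice jar with a red cap, 45 mm across, 106 mm high, a bystander; origin at the centre of its underside.
- spread: Wide jar with a dark lid, 77 mm across, 102 mm high, a bystander; origin at the centre of its underside.
Mind the look-alikes: they are no part of the job. Of the things like the rail, leave any that is yellow; of the rest the larger one is meant.

How it is judged:
On the way, in this order (a step that is already met when the one before it is completed fails the run):
1. the hook's block is threaded on the open leg (x of hook_bore in the frame of rail between -0.085 and -0.05 m and y of hook_bore in the frame of rail between -0.009 and 0.009 m and z of hook_bore in the frame of rail between 0.088 and 0.112 m), for 0.1 s.
2. the block has come round the bend onto the inner leg (y of hook_bore in the frame of rail between 0.052 and 0.12 m and x of hook_bore in the frame of rail between -0.006 and 0.006 m and z of hook_bore in the frame of rail between 0.092 and 0.108 m), for 0.1 s.
At the end, for the whole second after the job is handed in: The end stop is fully home (over 11.2 of its 12 mm), the hook hangs upright (within 0.35 rad) and at rest on the inner leg, its bore round the rod and its block at the stop (bore centre 95 to 118 mm along the rail frame's y), and it has been let go (value of joint end_stop above 0.0112 m and y of hook_bore in the frame of rail between 0.095 and 0.118 m and x of hook_bore in the frame of rail between -0.006 and 0.006 m and z of hook_bore in the frame of rail between 0.092 and 0.108 m and angle between hook's own z axis and vertical below 0.35 rad and linear speed of hook below 0.03 m/s); the robot touches nothing.
It fails at once if the hook is jammed or rammed on the rail or its end stop (over 15 N between them) (contact force between hook and rail above 15 N).
It fails at once if the garlic is disturbed (moved over 20 mm) (distance of garlic from where it was at the start of the episode above 0.02 m).
It fails at once if the spice jar is disturbed (moved over 20 mm) (distance of spice_jar from where it was at the start of the episode above 0.02 m).
It fails at once if the dark-lidded jar is disturbed (moved over 20 mm) (distance of spread from where it was at the start of the episode above 0.02 m).
It also fails if it takes over 72 s, if anything falls off the work surface, if the arm or the gripper's body presses on something with over 40 N, if the wrist force passes 120 N, or if a joint passes its speed limit or range.

## Working session

There is one attempt and no reset: what is moved stays moved. The work goes in short steps, Python scripts to look and compute and a tool call to move; the robot and the scene stay as the last step left them, time stands still between calls to the robot, and variables do not carry over. Pictures are saved under pics/ and viewed, at most 10 in all, crops included, and the job is handed in when it is done.

Besides the shell and the picture viewer there is one more tool, called as name([rows], argument=value, ...), one row to a line, values as JSON. drive_tool: Moves the arm, as the interface text tells. Its arguments: {"type":"object","properties":{"deltas":{"type":"array"},"gripper":{"type":"number"},"squeeze":{"type":"number"}},"required":["deltas"]}

```bash
mkdir -p pics; cat > h.py <<'E'
import numpy as np, cv2
from rig import sensors, eyes, ticket, robot
from scipy.spatial.transform import Rotation as R
def shot(name, fn=None):
    o=sensors.get_obs(); c=eyes.camera(name); c=dict(c)
    if 'hand_eye' in c:
        T=np.eye(4);T[:3,:3]=R.from_quat(o['tool_rot']).as_matrix();T[:3,3]=o['position']
        M=T@np.array(c['hand_eye'])
    else:
        M=np.eye(4); a=np.array(c['attitude'],float)
        M[:3,:3]=a if a.shape==(3,3) else R.from_quat(a).as_matrix(); M[:3,3]=c['xyz']
    c['M']=M; c['f']=210/np.tan(np.radians(c['fov_y'])/2)
    if fn:
        cv2.imwrite('pics/'+fn+'.png',cv2.cvtColor(np.array(c['img']),cv2.COLOR_RGB2BGR))
        np.save('pics/'+fn+'.npy',{k:v for k,v in c.items()},allow_pickle=True)
    return c
def load(fn): return np.load('pics/'+fn+'.npy',allow_pickle=True).item()
def dist(c): 
    return np.array(c.get('distortion',np.zeros(5)),float)
def ray(c,u,v):
    K=np.array([[c['f'],0,c['cx']],[0,c['f'],c['cy']],[0,0,1]])
    p=cv2.undistortPoints(np.array([[[u,v]]],float),K,dist(c))[0,0]
    d=c['M'][:3,:3]@np.array([p[0],-p[1],-1]); return c['M'][:3,3],d/np.linalg.norm(d)
def onz(c,u,v,z):
    o,d=ray(c,u,v); return o+d*(z-o[2])/d[2]
def proj(c,P):
    q=np.linalg.inv(c['M'])@np.append(P,1)
    K=np.array([[c['f'],0,c['cx']],[0,c['f'],c['cy']],[0,0,1]])
    return cv2.projectPoints(np.array([[q[0],-q[1],-q[2]]]),np.zeros(3),np.zeros(3),K,dist(c))[0].ravel()
def tri(a,ua,b,ub):
    o1,d1=ray(a,*ua);o2,d2=ray(b,*ub)
    s=np.linalg.lstsq(np.c_[d1,-d2],o2-o1,rcond=None)[0]
    p,q=o1+s[0]*d1,o2+s[1]*d2; return (p+q)/2,np.linalg.norm(p-q)
E
python3 - <<'E'
from h import *
for n in('scene','side','wrist'):
    c=shot(n,n); print(n,{k:v for k,v in c.items() if k not in('img','M')}); print(c['M'].round(3))
print(sensors.get_obs(), robot.tip_reach)
a=np.vstack([cv2.imread('pics/scene.png')]);
E
```

```text
scene {'fov_y': 47.85049710102503, 'cx': 272.86294755174004, 'cy': 206.63785443163596, 'xyz': array([ 0.02721259, -0.76147326,  0.84855897]), 'attitude': array([ 0.44003769, -0.09957471, -0.20925735,  0.86756156]), 'f': np.float64(473.3287025633804)}
[[ 0.893  0.275 -0.357  0.027]
 [-0.451  0.525 -0.722 -0.761]
 [-0.011  0.805  0.593  0.849]
 [ 0.     0.     0.     1.   ]]
side {'fov_y': 49.423563412080135, 'cx': 272.73846292928806, 'cy': 213.30658965444886, 'xyz': array([0.45553969, 1.43365257, 0.95206383]), 'attitude': array([-0.00584062,  0.46655642,  0.88390771, -0.03159355]), 'f': np.float64(456.3255538270878)}
[[-0.998  0.05  -0.04   0.456]
 [-0.061 -0.563  0.824  1.434]
 [ 0.019  0.825  0.565  0.952]
 [ 0.     0.     0.     1.   ]]
wrist {'fov_y': 62.90134138151597, 'cx': 279.5652414248777, 'cy': 210.48435031783657, 'hand_eye': array([[ 6.52776403e-04,  9.53544158e-01,  3.01252572e-01,
         8.26457564e-02],
       [ 9.99999599e-01, -4.37836825e-04, -7.81003771e-04,
        -7.70185605e-04],
       [-6.12822113e-04,  3.01252961e-01, -9.53544062e-01,
        -1.40196262e-01]
[... 255 characters left out ...]
': 0.15, 'q': array([ 1.09850409e+00,  5.28239894e-01,  1.43357882e+00, -6.43186172e-06,
        1.18142328e+00, -1.78496783e-01]), 'joint_velocities': array([ 0.00155651, -0.00305453, -0.003818  ,  0.0014323 ,  0.00153501,
        0.00037027]), 'joint_torque': array([ 1.16592317e-03, -4.40431201e+01, -1.76843047e+01,  6.33669645e-02,
        5.52775164e-02, -1.15852117e-04]), 'position': array([0.18072472, 0.59776105, 0.24381351]), 'tool_rot': array([ 1.46368723e-01,  9.89229759e-01, -7.82348005e-04, -2.60815221e-04]), 'ft_force': array([0.55837677, 0.1571869 , 0.29701063]), 'moment': array([ 0.02113513, -0.02704516, -0.03786197]), 'grip_force': 0.0, 'grip_width': 0.08712746425633837} 0.022
```

View pics/scene.png

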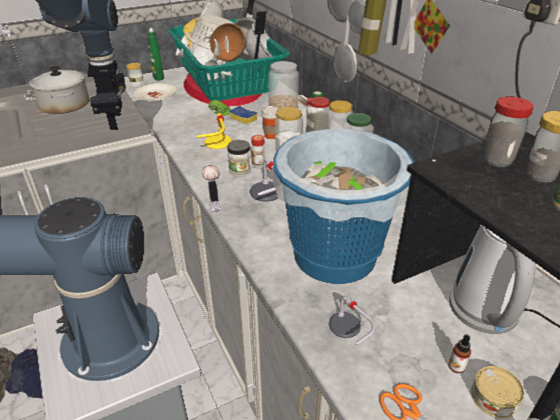

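View pics/side.png

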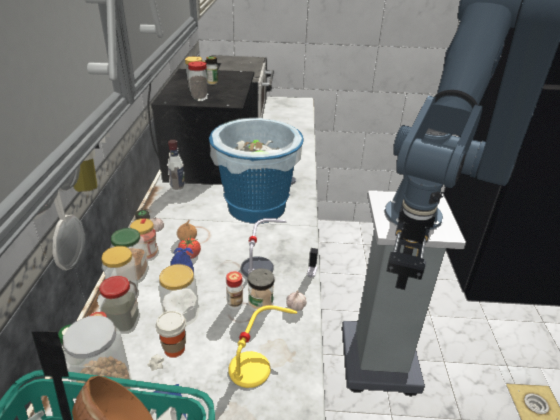

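The candidates for the rail are:
- **Yellow:** scene (215,135), side (248,350). Excluded by colour.
- **Grey, behind the bin:** scene (265,190), side (257,260).
- **Grey, in front of the bin:** scene (345,320).

The hook is at scene (211,190) and side (313,260), and the garlic is at scene (211,173). I'll check the choice in a close crop.

```bash
python3 - <<'E'
from h import *
s=cv2.imread('pics/scene.png');d=cv2.imread('pics/side.png')
a=cv2.resize(d[205:305,215:335],None,fx=4,fy=4,interpolation=cv2.INTER_CUBIC) #480x400
b=cv2.resize(s[130:230,190:270],None,fx=4,fy=4,interpolation=cv2.INTER_CUBIC) #320
cv2.imwrite('pics/c1.png',np.hstack([a,b]))
c=load('scene');e=load('side')
for n,u,v in(('front base',345,322),('garlic',211,180),('hookfoot',214,208),('spread',238,170),('spice',257,164)): print(n,onz(c,u,v,0).round(3))
for n,u,v in(('base',257,268),('hookfoot',313,270),('yellow',250,368),('garlic',297,305)): print(n,onz(e,u,v,0).round(3))
# red masks
for n,k in(('scene',c),('side',e)):
    h=cv2.cvtColor(k['img'],cv2.COLOR_RGB2HSV); m=((h[...,0]<6)|(h[...,0]>174))&(h[...,1]>150)&(h[...,2]>90)
    N,l,st,ce=cv2.connectedComponentsWithStats(m.astype(np.uint8))
    print(n,[(st[i].tolist(),ce[i].round(1).tolist()) for i in range(1,N) if st[i,4]>8])
E
```

```text
front base [ 0.484 -0.198  0.   ]
garlic [0.425 0.498 0.   ]
hookfoot [ 0.378  0.348 -0.   ]
spread [0.528 0.513 0.   ]
spice [0.601 0.518 0.   ]
base [0.553 0.352 0.   ]
hookfoot [0.378 0.346 0.   ]
yellow [0.537 0.723 0.   ]
garlic [0.425 0.501 0.   ]
scene [([418, 11, 9, 14, 50], [421.7, 17.5]), ([430, 21, 4, 5, 10], [431.7, 22.8]), ([441, 25, 5, 6, 12], [442.8, 27.2]), ([418, 26, 6, 9, 18], [420.2, 29.2]), ([434, 39, 4, 8, 18], [435.3, 43.1]), ([184, 74, 26, 29, 311], [194.3, 89.7]), ([220, 94, 41, 12, 240], [240.6, 100.3]), ([307, 97, 23, 11, 151], [317.9, 102.1]), ([497, 97, 36, 21, 609], [514.4, 107.0]), ([217, 116, 7, 6, 16], [219.8, 117.6]), ([252, 137, 12, 9, 79], [257.4, 141.6]), ([268, 162, 5, 8, 24], [270.0, 165.0]), ([350, 302, 7, 7, 26], [352.5, 304.4]), ([484, 403, 6, 7, 12], [486.5, 405.9])]
side [([188, 62, 18, 8, 128], [196.9, 65.4]), ([250, 236, 6, 5, 17], [252.7, 237.8]), ([180, 241, 6, 7, 23], [182.5, 244.6]), ([188, 241, 12, 10, 59], [194.6, 245.9]), ([227, 277, 14, 10, 88], [233.5, 282.2]), ([106, 279, 17, 13, 143], [114.6, 285.1]), ([100, 282, 29, 16, 115], [115.4, 292.7]), ([240, 332, 10, 10, 53], [244.8, 335.7])]
```

View pics/c1.png

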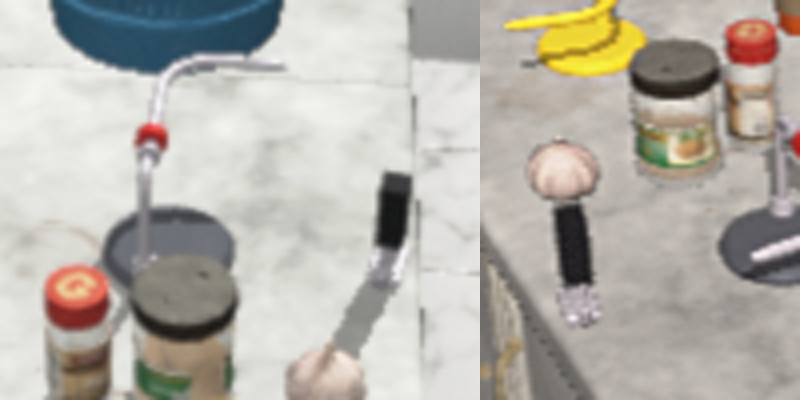

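The crop shows the rail behind the bin on its grey disc at side (250,263), with the ring at (252.7,237.8) and the free tip at (286.8,221.5). The hook's black block is at side (313,258). The bin is to the right of this rail, as described. Next I'll triangulate.

```bash
python3 - <<'E'
from h import *
c=load('scene');e=load('side')
print('tip',tri(c,(257.5,194),e,(286.8,221.5)))
print('ring',tri(c,(270,165),e,(252.7,237.8)), onz(e,252.7,237.8,.1))
print('side z=.1: tip',onz(e,286.8,221.5,.1),'bend',onz(e,254.5,226,.1),onz(e,262,220,.1))
print('scene tip',onz(c,257.5,194,.1),'front ring',onz(c,352.5,304.4,.1))
# hook top center
print('hook top',tri(c,(212,182),e,(314,250)))
E
```

```text
tip (array([0.46815715, 0.22682008, 0.09650443]), np.float64(0.0012154024027557083))
ring (array([0.56527338, 0.33657179, 0.10556372]), np.float64(0.0054599080744447415)) [0.56862695 0.32751184 0.1       ]
side z=.1: tip [0.46753648 0.23211834 0.1       ] bend [0.56892949 0.26582745 0.1       ] [0.54788644 0.2308268  0.1       ]
scene tip [0.46677728 0.2223386  0.1       ] front ring [ 0.47000089 -0.2328022   0.1       ]
hook top (array([0.38144326, 0.35566236, 0.08795351]), np.float64(0.001523910586089317))
```

drive_tool([
  [[-30,-17,-4,0,0,0],[-30,-17,-4,0,0,0],[-30,-17,-4,0,0,0],[-30,-17,-4,0,0,0],[-30,-17,-4,0,0,0]],
])

```text
time: 0.57
position: [0.3005, 0.4721, 0.2644]
tool_rot: [0.146, 0.989, -0.0, -0.0]
ft_force: [-0.2, -0.3, 0.2]
grip_width: 0.0871
grip_force: 0.0
```

drive_tool([
  [[-30,-17,-4,0,0,0],[-30,-17,-4,0,0,0],[-30,-17,-4,0,0,0],[-30,-17,-4,0,0,0],[-30,-17,-4,0,0,0]],
])

```text
time: 0.98
position: [0.4196, 0.3471, 0.2846]
tool_rot: [0.146, 0.989, -0.0, -0.0]
ft_force: [0.3, 1.3, 0.2]
grip_width: 0.087
grip_force: 0.0
```

drive_tool([
  [[0,0,0,0,0,0.119],[0,0,0,0,0,0.119],[0,0,0,0,0,0.119],[0,0,0,0,0,0.119],[0,0,0,0,0,0.119],[0,0,0,0,0,0.119],[0,0,0,0,0,0.119],[0,0,0,0,0,0.119]],
])

```text
time: 1.65
position: [0.4186, 0.3484, 0.2842]
tool_rot: [0.586, 0.81, -0.0, -0.0]
ft_force: [0.6, -0.6, -0.2]
grip_width: 0.0872
grip_force: 0.0
```

drive_tool([
  [[0,0,0,0,0,0.119],[0,0,0,0,0,0.119],[0,0,0,0,0,0.119],[0,0,0,0,0,0.119],[0,0,0,0,0,0.119],[0,0,0,0,0,0.119],[0,0,0,0,0,0.119],[0,0,0,0,0,0.119]],
])

```text
time: 2.32
position: [0.4186, 0.3485, 0.2842]
tool_rot: [0.892, 0.452, -0.0, 0.0]
ft_force: [0.2, -0.5, 0.4]
grip_width: 0.0869
grip_force: 0.0
```

drive_tool([
  [[0,0,0,0,0,0.119],[0,0,0,0,0,0.119],[0,0,0,0,0,0.119],[0,0,0,0,0,0.119],[0,0,0,0,0,0.119],[0,0,0,0,0,0.119],[0,0,0,0,0,0.119],[0,0,0,0,0,0.119]],
])

```text
time: 2.98
position: [0.4186, 0.3485, 0.2842]
tool_rot: [1.0, -0.007, -0.0, 0.0]
ft_force: [0.2, 0.5, 0.3]
grip_width: 0.0868
grip_force: 0.0
```

```bash
python3 - <<'E'
from h import *
c=shot('wrist','w1'); o=sensors.get_obs()
print(o['time'],o['q'].round(3),o['position'].round(4),R.from_quat(o['tool_rot']).as_matrix().round(4)); print(o['ft_force'],[x for x in dir(robot) if x[0]!='_'])
for P in([.568,.225,.1],[.568,.335,.1],[.467,.226,.1],[.381,.352,.086]): print(proj(c,np.array(P)).round(0))
E
```

```text
3.0333 [ 0.489  0.373  1.587 -0.     1.183  2.078] [0.4186 0.3484 0.2843] [[ 9.998e-01 -1.800e-02 -7.000e-04]
 [-1.800e-02 -9.998e-01 -4.000e-04]
 [-7.000e-04  4.000e-04 -1.000e+00]]
[-1.27279133 -0.00852814  0.25301918] ['Unreachable', 'tip_reach']
[423.  18.]
[292.  20.]
[410. 140.]
[276. 224.]
```

View pics/w1.png

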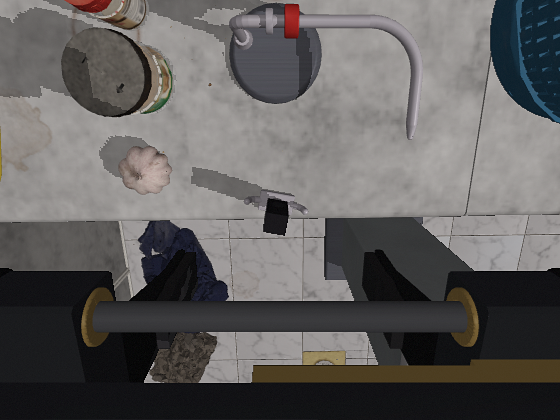

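The wrist view shows the hook's block top at (275,220), with its prongs just above. The rail tip is at (411,137), the bend at (405,45) and the red ring at (291,20). I'll take two closer views of the open leg for stereo.

drive_tool([
  [[-5,20,29,0,0,0],[-5,20,29,0,0,0],[-5,20,29,0,0,0],[-5,20,29,0,0,0],[0,0,0,0,0,0],[0,0,0,0,0,0]],
])

```text
time: 3.53
position: [0.3971, 0.2679, 0.1674]
tool_rot: [1.0, -0.004, -0.002, 0.001]
ft_force: [1.0, 0.7, -0.5]
grip_width: 0.0869
grip_force: 0.0
```

```bash
python3 -c "
from h import *
shot('wrist','w2')"
```

drive_tool([
  [[0,35,0,0,0,0],[0,35,0,0,0,0],[0,0,0,0,0,0],[0,0,0,0,0,0],[0,0,0,0,0,0]],
])

```text
time: 4.0
position: [0.3996, 0.1999, 0.1699]
tool_rot: [1.0, -0.004, 0.002, -0.001]
ft_force: [1.3, -0.3, -0.9]
grip_width: 0.0869
grip_force: 0.0
```

```bash
python3 - <<'E'
from h import *
shot('wrist','w3')
print(sensors.get_obs()['position'])
a=cv2.imread('pics/w2.png')[:300];b=cv2.imread('pics/w3.png')[:300]
cv2.imwrite('pics/c2.png',np.vstack([a,b]))
# hook from w1
c=load('w1'); g=cv2.cvtColor(c['img'],cv2.COLOR_RGB2GRAY)
m=(g<60).astype(np.uint8); m[:190]=0;m[245:]=0;m[:,:255]=0;m[:,300:]=0
q=np.argwhere(m);print(q.min(0),q.max(0),len(q))
print(g[196:240:4,258:296:3])
E
```

```text
[0.39923754 0.20006271 0.16966337]
[195 263] [235 292] 775
[[ 82 107 106 106 104 104 158 153 153 156 146 139 108]
 [102 102 106  42  10   7   6  20 128 161 153 155 136]
 [ 87 109 108  20  10  14  16  15  16   9 108 109 105]
 [112 147 151   6  12  12  10  10  10  12 126 156 124]
 [157 161 170  14   9   9  10  11  11  12  83 156 144]
 [152 155  95  23  24  25  24  24  25  25  45 133 132]
 [147 154  42  25  25  26  24  26  26  25 165 147 159]
 [145 151  18  23  24  24  27  23  25  24 160 158 155]
 [151 152  21  25  25  26  27  27  26  16 158 158 157]
 [152 149 161  17  26  21  23  24  25  10 157 158 146]
 [152 148 146 155 155 155 146 140 160 161 158 160 153]]
```

View pics/c2.png

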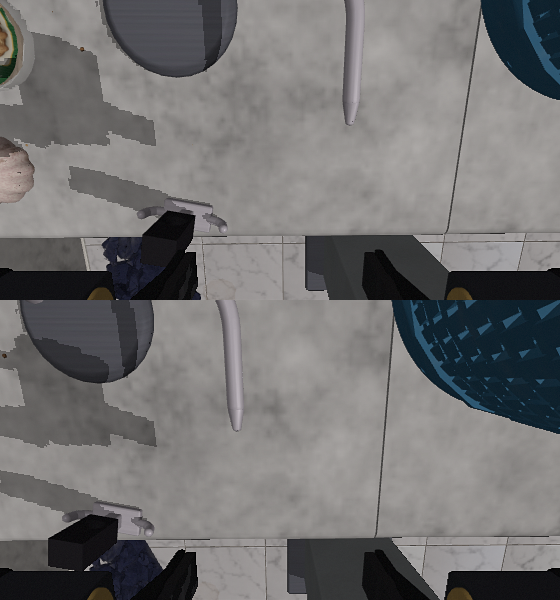

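Rod in the two views (top half w2, bottom half w3): tip at (350,124) and (236,131), leg running up to (355,0) and (228,0). The block top is visible near (168,240) in w2. I'll fit these edges.

```bash
python3 - <<'E'
from h import *
for n,cols in(('w2',(330,376)),('w3',(208,258))):
    c=load(n); im=c['img'].astype(int)
    for r in(10,60,100): print(n,r,cols[0],im[r,cols[0]:cols[1],1].tolist()); 
    print((im[60,cols[0]:cols[1],2]-im[60,cols[0]:cols[1],1]).tolist())
c=load('w1'); g=cv2.cvtColor(c['img'],cv2.COLOR_RGB2GRAY)
m=((g>16)&(g<40)).astype(np.uint8); m[:208]=0;m[242:]=0;m[:,:258]=0;m[:,:258]=0;m[:,296:]=0
m=cv2.morphologyEx(m,cv2.MORPH_OPEN,np.ones((3,3)))
N,l,st,ce=cv2.connectedComponentsWithStats(m);i=1+st[1:,4].argmax();print(st[i],ce[i])
pts=np.argwhere(l==i)[:,::-1]
P=np.array([onz(c,u,v,.086)[:2] for u,v in pts])*1000
rc=cv2.minAreaRect(P.astype(np.float32));print(rc, np.array(cv2.boxPoints(rc)).round(1).tolist())
E
```

```text
w2 10 330 [142, 144, 145, 147, 147, 147, 147, 148, 146, 147, 147, 147, 147, 148, 150, 107, 68, 76, 83, 84, 91, 101, 112, 123, 134, 146, 148, 151, 155, 157, 160, 159, 157, 153, 141, 157, 156, 154, 153, 153, 152, 152, 151, 152, 150, 149]
w2 60 330 [142, 143, 144, 144, 145, 144, 144, 144, 144, 145, 144, 147, 147, 154, 91, 76, 83, 86, 92, 101, 112, 124, 134, 145, 148, 154, 163, 167, 169, 162, 157, 146, 150, 158, 158, 156, 158, 158, 160, 160, 162, 162, 160, 160, 160, 160]
w2 100 330 [133, 132, 131, 131, 131, 131, 132, 132, 132, 133, 131, 134, 97, 72, 81, 87, 91, 102, 112, 123, 133, 141, 146, 157, 172, 174, 171, 158, 153, 134, 131, 135, 137, 139, 140, 142, 143, 143, 145, 146, 147, 147, 146, 147, 148, 149]
[-2, -2, -3, -2, -3, -3, -3, -3, -1, -2, -1, -2, -1, -2, 2, 3, 4, 4, 4, 6, 7, 5, 7, 6, 6, 6, 6, 7, 7, 6, 6, 7, -1, -3, -3, -1, -2, -1, -2, -2, -3, -3, -2, -2, -2, -2]
w3 10 208 [144, 144, 144, 144, 142, 142, 139, 141, 140, 140, 143, 78, 80, 90, 103, 113, 124, 135, 144, 157, 157, 157, 157, 158, 157, 157, 153, 145, 133, 122, 137, 138, 138, 138, 137, 140, 140, 140, 142, 144, 144, 144, 144, 1
[... 349 characters left out ...]
 130, 131, 135, 134, 133, 132, 131, 130, 129, 130, 83, 87, 99, 111, 123, 134, 142, 151, 154, 162, 179, 178, 174, 158, 149, 137, 123, 126, 128, 132, 136, 137, 135, 134, 132, 130, 131, 127, 125, 124, 124]
[0, -2, 0, -3, -2, -2, -3, -2, -2, -2, -3, -3, -2, -3, -3, -2, 0, 5, 5, 4, 5, 4, 6, 7, 6, 8, 6, 7, 6, 6, 8, 6, 5, 6, -2, -3, -3, -2, -3, -2, -2, -2, -3, -3, -2, -2, -3, -3, -3, -2]
[264 213  24  22 420] [274.81904762 223.3       ]
((380.92596435546875, 353.3006896972656), (23.250595092773438, 21.696090698242188), 79.28143310546875) [[368.1000061035156, 343.8999938964844], [389.3999938964844, 339.8999938964844], [393.70001220703125, 362.70001220703125], [372.3999938964844, 366.70001220703125]]
```

```bash
cat > rod.py <<'E'
from h import *
from scipy.optimize import brentq
def rodmask(c):
    im=cv2.GaussianBlur(c['img'],(3,3),0).astype(int); return (im[...,2]-im[...,1])>=2
def line(c,u0,u1,r0=4,r1=125):
    m=rodmask(c).astype(np.uint8); m[:,:u0]=0;m[:,u1:]=0
    N,l,st,ce=cv2.connectedComponentsWithStats(m); m=l==1+st[1:,4].argmax()
    out=[]
    for r in range(r0,r1):
        k=np.flatnonzero(m[r])
        if len(k)>3: out.append((r,(k[0]+k[-1])/2,k[-1]-k[0]+1))
    return np.array(out)
if __name__=='__main__':
    a,b=load('w2'),load('w3'); A=line(a,325,380,4,130);B=line(b,200,260,4,140)
    print('tips',A[-1],B[-1]); f=np.polyfit(B[:,0],B[:,1],4); fa=np.polyfit(A[:,0],A[:,1],4); print(np.std(np.polyval(f,B[:,0])-B[:,1]))
    for r in list(range(6,120,12))+[A[-1][0]]:
        u=np.polyval(fa,r)
        g=lambda z:(lambda p:p[0]-np.polyval(f,p[1]))(proj(b,onz(a,u,r,z)))
        z=brentq(g,.06,.14); w=A[A[:,0]==r][0,2]
        P=onz(a,u,r,z); q=np.linalg.inv(a['M'])@np.append(P,1)
        print(r,(P*1000).round(1),'diam',(w*-q[2]/a['f']*1000).round(1))
    # inner leg & ring from w1
    c=load('w1'); m=rodmask(c)
    for u in(310,325,340,355,370): 
        k=np.flatnonzero(m[5:45,u])+5; print(u,k[0],k[-1],(onz(c,u,(k[0]+k[-1])/2,.1)*1000).round(1))
    h=cv2.cvtColor(c['img'],cv2.COLOR_RGB2HSV); M=((h[...,0]<8)|(h[...,0]>172))&(h[...,1]>130); M[:,:270]=0;M[:,320:]=0;M[50:]=0
    q=np.argwhere(M);print('ring',q.min(0),q.max(0),[(onz(c,u,20,.11)*1000).round(1).tolist() for u in(q.min(0)[1],q.max(0)[1])])
    im=c['img'][14].astype(int); print(im[240:310:1].sum(1)//3)
E
python3 rod.py
```

```text
tips [124.  349.5   6. ] [130.  236.5   6. ]
0.22691431767991668
6 [529.1 225.8  99.2] diam 10.7
18 [523.4 225.2  98.9] diam 10.3
30 [517.6 224.9  98.6] diam 9.8
42 [511.7 224.9  98.4] diam 9.9
54 [505.6 224.9  98.2] diam 10.0
66 [499.5 224.9  97.9] diam 10.2
78 [493.2 224.9  97.6] diam 9.7
90 [486.7 224.8  97.3] diam 9.8
102 [480.1 224.7  97. ] diam 9.3
114 [473.3 224.7  96.8] diam 7.7
124.0 [467.6 224.8  96.6] diam 3.6
310 14 44 [560.9 319.9 100. ]
325 15 27 [566.8 307.3 100. ]
340 15 27 [566.6 294.7 100. ]
355 15 27 [566.4 282.  100. ]
370 15 27 [566.3 269.3 100. ]
ring [  4 284] [ 37 299] [[566.0, 342.0, 110.0], [565.8, 329.8, 110.0]]
[ 98  97  92  93  85  87  60  64  66  68  68  69  73  75  79  81  81  83
  84  84  84  84  83  83  81 101 146 147 147 148 147 146 131  84  83  85
  85  71  70  68  68  68  68  69  49  70  83  81  81  80  80  78  77  76
  76  76  76  75  75  61  72  72  70  67  86 110 112 111 110 109]
```

drive_tool([
  [[-5,-38,0,0,0,0],[-5,-38,0,0,0,0],[-5,-38,0,0,0,0],[-5,-39,0,0,0,0],[0,0,0,0,0,0.089],[0,0,0,0,0,0.089],[0,0,0,0,0,0],[0,0,0,0,0,0]],
])

```text
time: 4.72
position: [0.3785, 0.3534, 0.1688]
tool_rot: [0.996, -0.091, 0.0, -0.0]
ft_force: [0.2, -0.3, -0.1]
grip_width: 0.0868
grip_force: 0.0
```

```bash
cat >> h.py <<'E'
def st():
    o=sensors.get_obs(); r=R.from_quat(o['tool_rot']).as_matrix()
    print('t',round(o['time'],2),'p',(o['position']*1000).round(1),'q',o['q'].round(2),'F',o['ft_force'].round(1),'w',round(o['grip_width']*1000,1),'gf',o['grip_force'])
    print('toolx',r[:,0].round(4),'y',r[:,1].round(4),'z',r[:,2].round(4)); return o,r
E
python3 -c "
from h import *
o,r=st(); print((r.T@(np.array([.3809,.3533,.081])-o['position'])*1000).round(1))"
```

```text
t 4.72 p [378.5 353.4 168.8] q [0.53 0.49 1.78 0.   0.87 2.29] F [ 0.2 -0.3 -0.1] w 86.8 gf 0.0
toolx [ 9.836e-01 -1.805e-01  6.000e-04] y [-1.805e-01 -9.836e-01 -7.000e-04] z [ 7.e-04  6.e-04 -1.e+00]
[ 2.3 -0.3 87.8]
```

drive_tool([
  [[1,0,22,0,0,0],[1,0,22,0,0,0],[0,0,22,0,0,0],[0,0,22,0,0,0],[0,0,0,0,0,0],[0,0,0,0,0,0]],
])

```text
time: 5.22
position: [0.3804, 0.3512, 0.08]
tool_rot: [0.996, -0.093, -0.001, 0.001]
ft_force: [0.4, -1.6, -0.1]
grip_width: 0.0865
grip_force: 0.0
```

drive_tool([
  [[0,0,0,0,0,0],[0,0,0,0,0,0],[0,0,0,0,0,0],[0,0,0,0,0,0],[0,0,0,0,0,0],[0,0,0,0,0,0],[0,0,0,0,0,0],[0,0,0,0,0,0]],
], gripper=0, squeeze=20)

```text
time: 5.88
position: [0.3809, 0.3516, 0.0807]
tool_rot: [0.996, -0.093, 0.0, -0.0]
ft_force: [0.6, -0.1, -0.5]
grip_width: 0.0412
grip_force: 0.0
```

```bash
python3 -c "
from h import *
st()"
```

```text
t 5.88 p [380.9 351.6  80.7] q [0.53 0.65 1.83 0.   0.66 2.29] F [ 0.6 -0.1 -0.5] w 41.2 gf 0.0
toolx [ 9.827e-01 -1.851e-01  1.000e-04] y [-1.851e-01 -9.827e-01 -1.000e-04] z [ 1.e-04  1.e-04 -1.e+00]
```

drive_tool([
  [[0,0,0,0,0,0],[0,0,0,0,0,0],[0,0,0,0,0,0],[0,0,0,0,0,0],[0,0,0,0,0,0],[0,0,0,0,0,0],[0,0,0,0,0,0],[0,0,0,0,0,0]],
])

```text
time: 6.55
position: [0.3808, 0.3515, 0.0804]
tool_rot: [0.996, -0.093, -0.0, 0.0]
ft_force: [0.3, 0.2, -1.6]
grip_width: 0.0238
grip_force: 19.9
```

```bash
python3 -c "
from h import *
st()"
```

```text
t 6.55 p [380.8 351.5  80.4] q [ 0.53  0.65  1.83 -0.    0.66  2.29] F [ 0.3  0.2 -1.6] w 23.8 gf 19.9329724162817
toolx [ 9.827e-01 -1.851e-01 -2.000e-04] y [-1.851e-01 -9.827e-01  2.000e-04] z [-3.e-04 -2.e-04 -1.e+00]
```

drive_tool([
  [[0,0,-10,0,0,0],[0,0,-20,0,0,0],[0,0,-20,0,0,0],[0,0,-20,0,0,0],[0,0,0,0,0,0],[0,0,0,0,0,0]],
])

```text
time: 7.05
position: [0.3815, 0.352, 0.1519]
tool_rot: [0.996, -0.093, 0.001, -0.001]
ft_force: [-0.2, 0.3, 0.1]
grip_width: 0.0243
grip_force: 19.9
```

```bash
cat > plan.py <<'E'
from h import *
BZ=.0305
def target(bore,xdir,lean):
    x=np.array(xdir,float);x/=np.linalg.norm(x)
    side=np.cross([0,0,1],x);side/=np.linalg.norm(side)   # left of x
    up=np.cross(x,side); u=np.cos(lean)*up+np.sin(lean)*side
    z=-u; y=np.cross(z,x); Rm=np.c_[x,y,z]
    return np.array(bore)-BZ*z, Rm
def go(bore,xdir,lean,o=None):
    o=o or sensors.get_obs(); r=R.from_quat(o['tool_rot']).as_matrix()
    p,Rm=target(bore,xdir,lean)
    rv=R.from_matrix(r.T@Rm).as_rotvec()
    print('tcp target',(p*1000).round(1),'shift in current tool',(r.T@(p-o['position'])*1000).round(1),'in target tool',(Rm.T@(p-o['position'])*1000).round(1),'rotvec',rv.round(4))
    b=o['position']+BZ*r[:,2]; print('bore now',(b*1000).round(1),'err to go world',((np.array(bore)-b)*1000).round(1))
E
python3 -c "
from plan import *
st(); go([.435,.2248,.0952],[1,0,.043],.49)"
```

```text
t 7.05 p [381.5 352.  151.9] q [ 0.53  0.52  1.79 -0.    0.83  2.29] F [-0.2  0.3  0.1] w 24.3 gf 19.932803381234407
toolx [ 0.9827 -0.1851  0.0026] y [-0.185  -0.9827 -0.0023] z [ 0.003   0.0017 -1.    ]
tcp target [433.8 239.2 122.1] shift in current tool [ 72.2 101.3  29.8] in target tool [51.  84.5 81.4] rotvec [-0.4865  0.0848 -0.1726]
bore now [381.6 352.1 121.4] err to go world [  53.4 -127.3  -26.2]
```

drive_tool([
  [[0,0,0,-0.0973,0.017,-0.0345],[0,0,0,-0.0973,0.017,-0.0345],[0,0,0,-0.0973,0.017,-0.0345],[0,0,0,-0.0973,0.017,-0.0345],[0,0,0,-0.0973,0.017,-0.0345],[0,0,0,0,0,0]],
])

```text
time: 7.55
position: [0.3797, 0.3535, 0.1477]
tool_rot: [0.969, -0.003, 0.019, 0.245]
ft_force: [-0.3, 0.8, -1.4]
grip_width: 0.0237
grip_force: 20.0
```

drive_tool([
  [[12,21,20,0,0,0],[12,21,20,0,0,0],[12,21,20,0,0,0],[12,21,20,0,0,0],[0,0,0,0,0,0],[0,0,0,0,0,0],[0,0,0,0,0,0],[0,0,0,0,0,0]],
])

```text
time: 8.22
position: [0.4299, 0.2404, 0.1217]
tool_rot: [0.97, -0.005, 0.02, 0.243]
ft_force: [-0.5, 0.3, -1.5]
grip_width: 0.0234
grip_force: 20.0
```

```bash
python3 -c "
from plan import *
st(); go([.435,.2248,.0952],[1,0,.043],.49)
c=shot('wrist','w4');print(proj(c,np.array([.4676,.2248,.0966])))"
```

```text
t 8.22 p [429.9 240.4 121.7] q [ 0.53  0.67  1.72 -0.51  1.05  2.44] F [-0.5  0.3 -1.5] w 23.4 gf 19.986326835496584
toolx [0.9992 0.     0.0405] y [-0.0191 -0.8822  0.4705] z [ 0.0357 -0.4708 -0.8815]
tcp target [433.8 239.2 122.1] shift in current tool [4.  1.2 0.3] in target tool [4.  1.2 0.3] rotvec [0.0002 0.0022 0.0012]
bore now [431.  226.   94.8] err to go world [ 4.  -1.2  0.4]
[280.57455171 197.54283549]
```

View pics/w4.png

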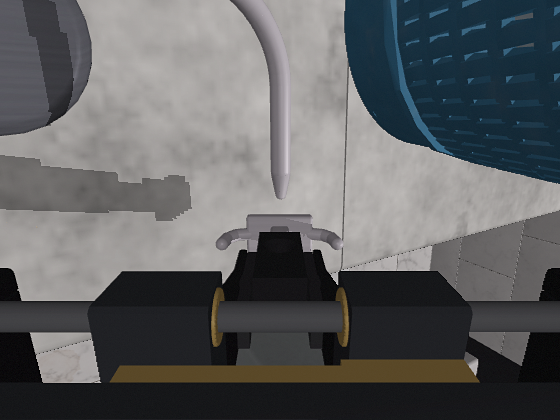

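The wrist view shows the rod tip at (281,197), in line with the block centred at (281,245), and the bin well to the side. I'll move in slowly.

drive_tool([
  [[4,1,0.3,0,0.001,0],[10,0,0,0,0.001,0],[8,0,0,0,0,0],[0,0,0,0,0,0],[3,0,0,0,0,0],[3,0,0,0,0,0],[3,0,0,0,0,0],[0,0,0,0,0,0]],
])

```text
time: 8.93
position: [0.4618, 0.2388, 0.1231]
tool_rot: [0.97, -0.005, 0.021, 0.243]
ft_force: [-1.0, -1.2, -2.2]
grip_width: 0.0238
grip_force: 20.0
```

```bash
python3 -c "
from plan import *
st(); go([.49,.2248,.0976],[1,0,.043],.49)"
```

```text
t 8.93 p [461.8 238.8 123.1] q [ 0.5   0.69  1.66 -0.51  1.07  2.39] F [-1.  -1.2 -2.2] w 23.8 gf 19.986058247013716
toolx [9.991e-01 8.000e-04 4.260e-02] y [-0.0194 -0.8817  0.4715] z [ 0.038  -0.4719 -0.8808]
tcp target [488.8 239.2 124.5] shift in current tool [27.1 -0.2 -0.3] in target tool [27.1 -0.2 -0.3] rotvec [ 0.0014 -0.0001  0.0009]
bore now [462.9 224.4  96.3] err to go world [27.1  0.4  1.3]
```

drive_tool([
  [[4,0,0,0,0,0],[4,0,0,0,0,0],[3,0,0,0,0,0],[0,0,0,0,0,0],[0,0,0,0,0,0]],
])

```text
time: 9.35
position: [0.4722, 0.2387, 0.1236]
tool_rot: [0.97, -0.005, 0.02, 0.243]
ft_force: [-0.3, -0.6, -1.5]
grip_width: 0.0239
grip_force: 20.0
```

drive_tool([
  [[0,0,0,0,0,0],[0,0,0,0,0,0],[0,0,0,0,0,0]],
])

```text
time: 9.6
position: [0.4718, 0.2387, 0.1236]
tool_rot: [0.97, -0.005, 0.02, 0.243]
ft_force: [-0.0, 0.1, -1.5]
grip_width: 0.0236
grip_force: 20.0
```

```bash
python3 -c "
from plan import *
st(); go([.49,.2248,.0976],[1,0,.043],.49)"
```

```text
t 9.6 p [471.8 238.7 123.6] q [ 0.49  0.7   1.63 -0.51  1.08  2.38] F [-0.   0.1 -1.5] w 23.6 gf 19.986221892759204
toolx [0.9991 0.001  0.0416] y [-0.0188 -0.8815  0.4719] z [ 0.0372 -0.4723 -0.8807]
tcp target [488.8 239.2 124.5] shift in current tool [17.1 -0.3 -0.4] in target tool [17.1 -0.3 -0.4] rotvec [0.0019 0.0007 0.0015]
bore now [472.9 224.3  96.7] err to go world [17.1  0.5  0.9]
```

drive_tool([
  [[3,0,0,0,0,0.0005],[4,0,0,0,0,0.0005],[4,0,0,0,0,0],[0,0,0,0,0,0],[0,0,0,0,0,0]],
])

```text
time: 10.02
position: [0.4835, 0.2388, 0.1241]
tool_rot: [0.97, -0.005, 0.021, 0.243]
ft_force: [-0.2, 0.2, -1.7]
grip_width: 0.0238
grip_force: 20.0
```

drive_tool([
  [[4,0,-0.2,0,0,0],[4,0,-0.2,0,0,0],[0,0,0,0,0,0],[0,0,0,0,0,0],[0,0,0,0,0,0],[0,0,0,0,0,0]],
])

```text
time: 10.52
position: [0.4908, 0.2389, 0.1247]
tool_rot: [0.97, -0.005, 0.02, 0.243]
ft_force: [-0.4, 0.5, -1.4]
grip_width: 0.0238
grip_force: 20.0
```

```bash
python3 -c "
from plan import *
st(); go([.51,.2248,.0984],[1,0,.043],.49)
c=shot('wrist','w5')"
```

```text
t 10.52 p [490.8 238.9 124.7] q [ 0.48  0.71  1.59 -0.51  1.1   2.35] F [-0.4  0.5 -1.4] w 23.8 gf 19.986174890364055
toolx [ 0.9991 -0.      0.0421] y [-0.0199 -0.8815  0.4719] z [ 0.0371 -0.4723 -0.8807]
tcp target [508.8 239.2 125.3] shift in current tool [18.1 -0.3  0. ] in target tool [18.1 -0.3  0.1] rotvec [0.0019 0.0008 0.0004]
bore now [491.9 224.5  97.9] err to go world [18.1  0.3  0.5]
```

View pics/w5.png

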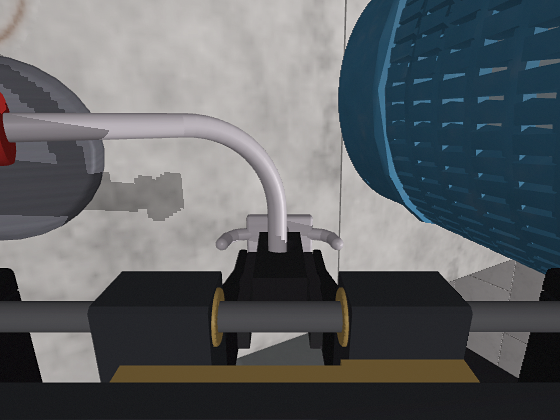

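The rod now seems to run into the block face at about (278,250), with the ring at (5,130) on the left. I'll check that against where the bore mouth should project.

```bash
python3 - <<'E'
from plan import *
c=load('w5'); H=np.linalg.inv(c['M'])
o=sensors.get_obs(); r=R.from_quat(o['tool_rot']).as_matrix(); p=o['position']
for n,t in(('mouth',[11,0,30.5]),('mouth top',[11,0,24]),('top front L',[11,-12,-5.5]),('top front R',[11,12,-5.5]),('block bottom front',[11,0,50.5]),('foot front',[13,0,80.5]),('prong',[0,40,70])):
    print(n,proj(c,p+r@(np.array(t)/1000)).round(0))
m=line=None
from rod import rodmask
m=rodmask(c)
for v in(150,170,190,205,220,228,236,244,248):
    k=np.flatnonzero(m[v,240:320])+240; print(v,k.min() if len(k) else 0,k.max() if len(k) else 0)
E
```

```text
mouth [278. 244.]
mouth top [278. 249.]
top front L [250. 276.]
top front R [305. 276.]
block bottom front [278. 231.]
foot front [279. 212.]
prong [339. 236.]
150 240 264
170 255 277
190 265 284
205 267 286
220 247 312
228 242 315
236 240 319
244 247 311
248 248 311
```

```bash
python3 - <<'E'
from plan import *
from rod import rodmask
from scipy.optimize import least_squares
c=load('w5'); m=rodmask(c)
# edge-midpoints radially about approx centre, sampled by angle, at z model
C=np.array([.5212,.2698])
out=[]
for ph in np.radians(np.arange(5,91,8)):
    z=.0989+.0011*(ph/(np.pi/2))
    rr=np.arange(.030,.060,.0002); n=np.array([np.sin(ph),-np.cos(ph)])
    hit=[]
    for q in rr:
        u,v=proj(c,np.r_[C+q*n,z]).round().astype(int)
        if 0<=u<560 and 0<=v<215 and m[v,u]: hit.append(q)
    if hit: out.append((np.degrees(ph),np.mean([hit[0],hit[-1]])*1000,(hit[-1]-hit[0])*1000)); 
print(np.array(out).round(1))
# inner leg beyond
for y in(.275,.285,.295,.305,.312):
    hit=[x for x in np.arange(.55,.58,.0002) if (lambda p:0<=p[0]<560 and m[int(round(p[1])),int(round(p[0]))])(proj(c,[x,y,.1]))]
    print(y,np.mean([hit[0],hit[-1]])*1000 if hit else None)
h=cv2.cvtColor(c['img'],cv2.COLOR_RGB2HSV); M=((h[...,0]<8)|(h[...,0]>172))&(h[...,1]>130);M[:,40:]=0;M[:70]=0;M[180:]=0
q=np.argwhere(M);print(q.max(0),[(onz(c,q[:,1].max(),v,.1)*1000).round(1).tolist() for v in(120,130,150)])
E
```

```text
[[ 5.  44.7 10.2]
 [13.  44.6 10.4]
 [21.  44.9 10.6]
 [29.  44.8 10. ]
 [37.  44.9 10.2]
 [45.  44.9  9.8]
 [53.  45.  10.4]
 [61.  44.8 10. ]
 [69.  44.9  9.8]
 [77.  44.9  9.8]
 [85.  44.9  9.4]]
0.275 566.1999999999982
0.285 566.5999999999982
0.295 566.5999999999982
0.305 561.9999999999987
0.312 564.8999999999984
[165  15] [[569.4, 327.0, 100.0], [566.1, 327.7, 100.0], [559.3, 328.9, 100.0]]
```

The bend fits a 45 mm radius circle about (521.2, 269.8) mm, and the ring face is at y≈328 mm. I'll generate path rows from that.

```bash
cat > path.py <<'E'
from plan import *
C=np.array([521.2,269.8]); RP=44.6; L=RP*np.pi/2
def path(s):
    """bore centre (mm) and direction at arc length s from start of the bend"""
    if s<0: return np.array([C[0]+s,C[1]-RP-.2,98.8+.0435*s]),np.array([1,0,.042])
    if s<=L:
        f=s/RP; k=.036*(1-s/L)
        return np.r_[C[0]+RP*np.sin(f),C[1]-RP*np.cos(f),98.75+.036*s*(1-s/2/L)],np.array([np.cos(f),np.sin(f),k])
    return np.r_[C[0]+RP+.012*(s-L)+.3,C[1]+s-L,100.],np.array([-.012*-1,1,0])
def rows(s0,s1,n,lean=(.49,.49)):
    o=sensors.get_obs(); p=o['position']; r=R.from_quat(o['tool_rot']).as_matrix()
    b=p+BZ*r[:,2]; e,_=path(s0); print('bore',(b*1000).round(1),'model',e.round(1),'err(model-now)',(e-b*1000).round(1))
    for i in range(1,n+1):
        s=s0+(s1-s0)*i/n; q,d=path(s); l=lean[0]+(lean[1]-lean[0])*i/n
        P,Rm=target(q/1000,d,l)
        sh=r.T@(P-p)*1000; rv=R.from_matrix(r.T@Rm).as_rotvec()
        print([round(float(x),1) for x in sh]+[round(float(x),4) for x in rv]); p,r=P,Rm
E
python3 -c "
from path import *
rows(-29.3,0,8); print()
rows(0,.4*44.6,6)"
```

```text
bore [491.9 224.5  97.9] model [491.9 225.   97.5] err(model-now) [-0.   0.5 -0.3]
[3.7, -0.5, 0.1, 0.0019, -0.0001, -0.0]
[3.7, 0.0, -0.0, 0.0, 0.0, 0.0]
[3.7, 0.0, -0.0, 0.0, 0.0, 0.0]
[3.7, 0.0, -0.0, 0.0, 0.0, 0.0]
[3.7, 0.0, -0.0, 0.0, 0.0, 0.0]
[3.7, 0.0, -0.0, 0.0, 0.0, 0.0]
[3.7, 0.0, -0.0, 0.0, 0.0, 0.0]
[3.8, -0.2, -0.1, 0.0, -0.0053, -0.0028]

bore [491.9 224.5  97.9] model [521.2 225.2  98.8] err(model-now) [29.3  0.7  0.9]
[31.5, -0.7, -0.0, 0.0044, 0.0246, -0.0623]
[2.1, 0.0, -0.0, 0.0022, 0.03, -0.0595]
[2.1, 0.0, -0.0, 0.0021, 0.03, -0.0595]
[2.1, 0.0, -0.0, 0.002, 0.03, -0.0595]
[2.1, -0.0, -0.0, 0.0019, 0.03, -0.0595]
[2.1, -0.0, -0.0, 0.0018, 0.03, -0.0595]
```

drive_tool([
  [[3.6,-0.4,0.1,0.0019,0,0],[3.6,0,0,0,0,0],[3.6,0,0,0,0,0],[3.6,0,0,0,0,0],[3.6,0,0,0,0,0],[3.6,0,0,0,0,0],[0,0,0,0,0,0],[0,0,0,0,0,0]],
])

```text
time: 11.23
position: [0.5128, 0.2392, 0.1254]
tool_rot: [0.97, -0.005, 0.021, 0.242]
ft_force: [-0.3, -0.2, -1.6]
grip_width: 0.0238
grip_force: 20.0
```

```bash
python3 -c "
from path import *
st();rows(-8,0,2); print()
rows(-8,.4*44.6,7)"
```

```text
t 11.23 p [512.8 239.2 125.4] q [ 0.46  0.72  1.55 -0.51  1.12  2.32] F [-0.3 -0.2 -1.6] w 23.8 gf 19.98616432698327
toolx [ 9.991e-01 -4.000e-04  4.240e-02] y [-0.0203 -0.8824  0.47  ] z [ 0.0373 -0.4705 -0.8816]
bore [513.9 224.8  98.5] model [513.2 225.   98.5] err(model-now) [-0.7  0.2 -0. ]
[3.3, -0.1, -0.1, -0.0002, -0.0002, -0.0005]
[4.2, -0.2, -0.1, 0.0, -0.0053, -0.0028]

bore [513.9 224.8  98.5] model [513.2 225.   98.5] err(model-now) [-0.7  0.2 -0. ]
[3.0, -0.1, -0.1, -0.0002, -0.0002, -0.0005]
[3.7, 0.0, -0.0, 0.0, 0.0, 0.0]
[2.9, -0.2, -0.1, 0.0026, 0.0257, -0.0643]
[2.6, -0.0, -0.0, 0.0028, 0.0373, -0.0739]
[2.6, -0.0, -0.0, 0.0026, 0.0373, -0.0739]
[2.6, -0.0, -0.0, 0.0025, 0.0373, -0.0739]
[2.6, -0.0, -0.0, 0.0023, 0.0373, -0.0739]
```

drive_tool([
  [[3.0,-0.1,-0.1,0,0,0],[3.7,0,0,0,0,0],[2.9,-0.2,-0.1,0.0026,0.0257,-0.0643],[2.6,0,0,0.0028,0.0373,-0.0739],[2.6,0,0,0.0026,0.0373,-0.0739],[0,0,0,0,0,0],[0,0,0,0,0,0]],
])

```text
time: 11.82
position: [0.5271, 0.2405, 0.126]
tool_rot: [0.964, 0.109, 0.043, 0.239]
ft_force: [-0.4, 1.6, -1.9]
grip_width: 0.0241
grip_force: 20.0
```

```bash
python3 -c "
from path import *
st();rows(10.4,28.4,6)"
```

```text
t 11.82 p [527.1 240.5 126. ] q [ 0.46  0.71  1.58 -0.57  1.02  2.16] F [-0.4  1.6 -1.9] w 24.1 gf 19.988101447670488
toolx [0.9726 0.2303 0.0314] y [ 0.1891 -0.8623  0.4697] z [ 0.1353 -0.4509 -0.8823]
bore [531.2 226.8  99.1] model [531.5 226.4  99.1] err(model-now) [ 0.3 -0.4  0. ]
[2.3, 0.3, 0.2, 0.0013, 0.0299, -0.061]
[2.1, -0.0, -0.0, 0.0019, 0.0303, -0.0601]
[2.1, -0.0, -0.0, 0.0018, 0.0303, -0.0601]
[2.1, -0.0, -0.0, 0.0017, 0.0303, -0.0601]
[2.1, -0.0, -0.0, 0.0016, 0.0303, -0.0601]
[2.1, -0.0, -0.0, 0.0015, 0.0303, -0.0601]
```

drive_tool([
  [[2.3,0.3,0.2,0.0013,0.03,-0.061],[2.1,0,0,0.0019,0.0303,-0.0601],[2.1,0,0,0.0018,0.0303,-0.0601],[2.1,0,0,0.0017,0.0303,-0.0601],[0,0,0,0,0,0],[0,0,0,0,0,0]],
])

```text
time: 12.32
position: [0.5352, 0.2432, 0.126]
tool_rot: [0.941, 0.238, 0.072, 0.232]
ft_force: [-2.6, 4.9, -1.7]
grip_width: 0.024
grip_force: 20.0
```

```bash
python3 -c "
from path import *
st();rows(22.4,40.4,6)"
```

```text
t 12.32 p [535.2 243.2 126. ] q [ 0.46  0.69  1.65 -0.66  0.88  1.98] F [-2.6  4.9 -1.7] w 24.0 gf 19.993126055487664
toolx [0.8767 0.4803 0.0247] y [ 0.4139 -0.7797  0.4699] z [ 0.245  -0.4017 -0.8824]
bore [542.7 230.9  99.1] model [542.7 230.7  99.4] err(model-now) [-0.  -0.2  0.3]
[2.0, 0.3, -0.2, 0.0009, 0.0305, -0.0611]
[2.1, -0.0, -0.0, 0.0015, 0.0303, -0.0601]
[2.1, -0.0, -0.0, 0.0014, 0.0303, -0.0601]
[2.1, -0.0, -0.0, 0.0013, 0.0303, -0.0601]
[2.1, -0.0, -0.0, 0.0012, 0.0303, -0.0601]
[2.1, -0.0, -0.0, 0.0011, 0.0303, -0.0601]
```

The force points inward along the bend normal, so the bore is sitting slightly outside the rod. I'll ease inward by 1 mm.

drive_tool([
  [[0,-0.5,-0.3,0,0,0],[0,-0.4,-0.3,0,0,0],[0,0,0,0,0,0],[0,0,0,0,0,0]],
])

```text
time: 12.65
position: [0.5352, 0.2435, 0.1263]
tool_rot: [0.94, 0.239, 0.072, 0.232]
ft_force: [-0.9, 2.5, -1.9]
grip_width: 0.0241
grip_force: 20.0
```

```bash
sed -i 's/RP=44.6/RP=43.6/' path.py; python3 -c "
from path import *
st();rows(22.0,37.2,5)"
```

```text
t 12.65 p [535.2 243.5 126.3] q [ 0.46  0.69  1.65 -0.66  0.88  1.98] F [-0.9  2.5 -1.9] w 24.1 gf 19.98948313150322
toolx [0.8756 0.4825 0.024 ] y [ 0.4158 -0.7779  0.4712] z [ 0.2461 -0.4026 -0.8817]
bore [542.7 231.2  99.4] model [542.3 231.6  99.4] err(model-now) [-0.4  0.4  0. ]
[1.9, -0.5, -0.3, 0.0025, 0.0322, -0.0628]
[2.1, -0.0, -0.0, 0.0015, 0.0314, -0.0623]
[2.1, -0.0, -0.0, 0.0014, 0.0314, -0.0623]
[2.1, -0.0, -0.0, 0.0013, 0.0314, -0.0623]
[2.1, -0.0, -0.0, 0.0012, 0.0314, -0.0623]
```

drive_tool([
  [[1.9,-0.5,-0.3,0.0025,0.0322,-0.0628],[2.1,0,0,0.0015,0.0314,-0.0623],[2.1,0,0,0.0014,0.0314,-0.0623],[0,0,0,0,0,0],[0,0,0,0,0,0]],
])

```text
time: 13.07
position: [0.5396, 0.2469, 0.1266]
tool_rot: [0.91, 0.336, 0.093, 0.224]
ft_force: [-0.7, 1.0, -1.6]
grip_width: 0.0239
grip_force: 20.0
```

```bash
python3 -c "
from path import *
st();rows(31.1,46.3,5)"
```

```text
t 13.07 p [539.6 246.9 126.6] q [ 0.46  0.67  1.7  -0.72  0.76  1.85] F [-0.7  1.  -1.6] w 23.9 gf 19.987941331928596
toolx [0.7568 0.6534 0.019 ] y [ 0.5697 -0.6736  0.4708] z [ 0.3204 -0.3454 -0.8821]
bore [549.4 236.3  99.7] model [549.7 236.8  99.6] err(model-now) [ 0.3  0.5 -0.1]
[2.6, -0.2, -0.0, 0.0016, 0.0325, -0.0629]
[2.1, -0.0, -0.0, 0.0012, 0.0314, -0.0623]
[2.1, -0.0, -0.0, 0.0011, 0.0314, -0.0623]
[2.1, -0.0, -0.0, 0.001, 0.0314, -0.0623]
[2.1, -0.0, -0.0, 0.0009, 0.0314, -0.0623]
```

drive_tool([
  [[2.6,-0.2,0,0.0016,0.0325,-0.0629],[2.1,0,0,0.0012,0.0314,-0.0623],[2.1,0,0,0.0011,0.0314,-0.0623],[2.1,0,0,0.001,0.0314,-0.0623],[0,0,0,0,0,0],[0,0,0,0,0,0]],
])

```text
time: 13.57
position: [0.5459, 0.2534, 0.1267]
tool_rot: [0.854, 0.46, 0.121, 0.21]
ft_force: [-1.0, 0.1, -1.8]
grip_width: 0.024
grip_force: 20.0
```

```bash
python3 -c "
from path import *
st();rows(43.3,58.5,5)"
```

```text
t 13.57 p [545.9 253.4 126.7] q [ 0.44  0.64  1.77 -0.78  0.59  1.65] F [-1.   0.1 -1.8] w 24.0 gf 19.986962560506072
toolx [0.5476 0.8366 0.0136] y [ 0.7347 -0.4885  0.4707] z [ 0.4004 -0.2478 -0.8822]
bore [558.1 245.9  99.8] model [557.7 246.   99.8] err(model-now) [-0.4  0.1  0. ]
[1.9, -0.4, -0.3, 0.001, 0.032, -0.064]
[2.1, -0.0, -0.0, 0.0008, 0.0314, -0.0623]
[2.1, -0.0, -0.0, 0.0006, 0.0314, -0.0623]
[2.1, -0.0, -0.0, 0.0005, 0.0314, -0.0623]
[2.1, -0.1, -0.0, 0.0004, 0.0314, -0.0623]
```

drive_tool([
  [[1.9,-0.3,-0.2,0.001,0.032,-0.064],[2.1,0,0,0.0008,0.0314,-0.0623],[2.1,0,0,0.0006,0.0314,-0.0623],[2.1,0,0,0.0005,0.0314,-0.0623],[0,0,0,0,0,0],[0,0,0,0,0,0]],
])

```text
time: 14.07
position: [0.5495, 0.261, 0.1268]
tool_rot: [0.781, 0.575, 0.147, 0.193]
ft_force: [-0.5, 0.5, -1.1]
grip_width: 0.024
grip_force: 20.0
```

```bash
python3 -c "
from path import *
st();rows(55.5,67.5,4)"
```

```text
t 14.07 p [549.5 261.  126.8] q [ 0.4   0.62  1.83 -0.82  0.42  1.41] F [-0.5  0.5 -1.1] w 24.0 gf 19.986339778552065
toolx [0.2946 0.9556 0.007 ] y [ 0.8422 -0.2631  0.4707] z [ 0.4516 -0.1327 -0.8823]
bore [563.3 257.   99.9] model [562.9 257.   99.9] err(model-now) [-0.4  0.   0.1]
[2.0, -0.3, -0.3, 0.0005, 0.0314, -0.0626]
[2.1, -0.1, -0.0, 0.0003, 0.031, -0.0615]
[2.1, -0.1, -0.0, 0.0002, 0.031, -0.0615]
[2.1, -0.1, -0.0, 0.0001, 0.031, -0.0615]
```

```bash
python3 -c "
from path import *
rows(55.5,67.5,4,(.49,.25)); rows(67.5,76,4,(.25,.05))"
```

```text
bore [563.3 257.   99.9] model [562.9 257.   99.9] err(model-now) [-0.4  0.   0.1]
[2.1, 1.5, -0.2, 0.0605, 0.0295, -0.0635]
[2.3, 1.8, 0.0, 0.0603, 0.0253, -0.064]
[2.4, 1.8, 0.0, 0.0602, 0.0215, -0.0654]
[2.5, 1.7, 0.0, 0.0601, 0.0175, -0.0666]
bore [563.3 257.   99.9] model [564.8 268.8 100. ] err(model-now) [ 1.5 11.8  0.1]
[12.4, 6.9, 0.2, 0.2891, 0.0908, -0.2734]
[2.1, 1.5, 0.0, 0.05, 0.0, -0.0]
[2.1, 1.5, 0.0, 0.05, -0.0, 0.0]
[2.1, 1.5, 0.0, 0.05, -0.0, -0.0]
```

drive_tool([
  [[2.1,1.6,-0.1,0.0605,0.0295,-0.0635],[2.3,1.8,0,0.0603,0.0253,-0.064],[2.4,1.8,0,0.0602,0.0215,-0.0654],[2.5,1.7,0,0.0601,0.0175,-0.0666],[0,0,0,0,0,0],[0,0,0,0,0,0]],
])

```text
time: 14.57
position: [0.5549, 0.2649, 0.1282]
tool_rot: [0.735, 0.66, 0.101, 0.123]
ft_force: [-0.9, 1.3, -0.2]
grip_width: 0.024
grip_force: 20.0
```

```bash
python3 -c "
from path import *
st();rows(67.5,79.5,4,(.25,.1))"
```

```text
t 14.57 p [554.9 264.9 128.2] q [ 0.33  0.61  1.75 -0.3   0.52  0.68] F [-0.9  1.3 -0.2] w 24.0 gf 19.993233445566148
toolx [ 0.1097  0.9939 -0.0137] y [ 0.9445 -0.0999  0.3129] z [ 0.3096 -0.0473 -0.9497]
bore [564.4 263.5  99.2] model [564.8 268.8 100. ] err(model-now) [0.4 5.3 0.7]
[7.3, 3.4, -0.7, 0.105, 0.0389, -0.0909]
[3.0, 1.1, 0.0, 0.0375, 0.0, -0.0]
[3.0, 1.1, 0.0, 0.0375, -0.0, 0.0]
[3.0, 1.1, 0.0, 0.0375, 0.0, 0.0]
```

```bash
python3 -c "
from path import *
rows(62.2,75,8,(.31,.1))"
```

```text
bore [564.4 263.5  99.2] model [564.3 263.5 100. ] err(model-now) [-0.   0.1  0.7]
[1.2, 1.3, -0.7, 0.0345, 0.0162, 0.0025]
[1.3, 0.8, 0.0, 0.0263, 0.009, -0.0356]
[1.4, 0.8, 0.0, 0.0263, 0.0081, -0.0358]
[1.5, 1.1, 0.1, 0.0263, 0.004, -0.0217]
[1.6, 0.8, 0.0, 0.0263, -0.0, -0.0]
[1.6, 0.8, 0.0, 0.0263, -0.0, 0.0]
[1.6, 0.8, 0.0, 0.0262, 0.0, -0.0]
[1.6, 0.8, 0.0, 0.0263, -0.0, 0.0]
```

drive_tool([
  [[1.2,1.3,-0.7,0.0345,0.0162,0],[1.3,0.8,0,0.0263,0.009,-0.035],[1.4,0.8,0,0.0263,0.0081,-0.0356],[1.5,0.9,0,0.0263,0.004,-0.0217],[1.6,0.8,0,0.0263,0,0],[1.6,0.8,0,0.0263,0,0],[0,0,0,0,0,0],[0,0,0,0,0,0]],
])

```text
time: 15.23
position: [0.56, 0.2731, 0.1298]
tool_rot: [0.708, 0.702, 0.053, 0.055]
ft_force: [-0.7, 0.1, -1.4]
grip_width: 0.0236
grip_force: 20.0
```

```bash
python3 -c "
from path import *
st();rows(71.8,82,6,(.15,.05))"
```

```text
t 15.23 p [560.  273.1 129.8] q [ 0.3   0.63  1.64 -0.07  0.73  0.35] F [-0.7  0.1 -1.4] w 23.6 gf 19.999923196155578
toolx [ 0.0075  1.     -0.002 ] y [ 0.9884 -0.0072  0.1519] z [ 0.1519 -0.0032 -0.9884]
bore [564.7 273.1  99.6] model [565.1 273.1 100. ] err(model-now) [0.5 0.1 0.4]
[1.7, 1.1, -0.3, 0.0192, 0.0014, 0.0047]
[1.7, 0.5, 0.0, 0.0167, 0.0, -0.0]
[1.7, 0.5, 0.0, 0.0167, -0.0, 0.0]
[1.7, 0.5, 0.0, 0.0167, -0.0, -0.0]
[1.7, 0.5, 0.0, 0.0167, -0.0, -0.0]
[1.7, 0.5, 0.0, 0.0167, 0.0, 0.0]
```

drive_tool([
  [[1.8,1.2,-0.3,0.0225,0.0014,0],[1.8,0.7,0,0.0225,0,0],[1.8,0.7,0,0.0225,0,0],[1.8,0.7,0,0.0225,0,0],[1.8,0.7,0,0.0225,0,0],[1.8,0.7,0,0.0225,0,0],[0,0,0,0,0,0],[0,0,0,0,0,0]],
])

```text
time: 15.9
position: [0.5642, 0.2838, 0.1304]
tool_rot: [0.709, 0.705, 0.006, 0.006]
ft_force: [-0.6, -1.1, -1.7]
grip_width: 0.024
grip_force: 20.0
```

```bash
sed -i 's/(s-L)+.3/(s-L)+.8/' path.py; python3 -c "
from path import *
st();rows(82.6,114,8,(.0,.0))"
```

```text
t 15.9 p [564.2 283.8 130.4] q [ 0.29  0.67  1.52 -0.01  0.93  0.3 ] F [-0.6 -1.1 -1.7] w 24.0 gf 19.99981482513249
toolx [ 6.7e-03  1.0e+00 -6.0e-04] y [ 0.9998 -0.0067  0.0168] z [ 1.680e-02 -7.000e-04 -9.999e-01]
bore [564.7 283.8  99.9] model [565.8 283.9 100. ] err(model-now) [1.  0.1 0.1]
[4.0, 1.6, -0.1, 0.0168, 0.0005, 0.0053]
[3.9, -0.0, 0.0, 0.0, 0.0, 0.0]
[3.9, -0.0, 0.0, 0.0, 0.0, 0.0]
[3.9, 0.0, 0.0, 0.0, 0.0, 0.0]
[3.9, -0.0, 0.0, 0.0, 0.0, 0.0]
[3.9, -0.0, 0.0, 0.0, 0.0, 0.0]
[3.9, 0.0, 0.0, 0.0, 0.0, 0.0]
[3.9, -0.0, 0.0, 0.0, 0.0, 0.0]
```

drive_tool([
  [[3.9,0.8,0,0.0168,0,0.0053],[3.9,0.4,0,0,0,0],[3.9,0,0,0,0,0],[3.9,0,0,0,0,0],[3.9,0,0,0,0,0],[3.9,0,0,0,0,0],[0,0,0,0,0,0],[0,0,0,0,0,0]],
])

```text
time: 16.57
position: [0.5659, 0.3077, 0.1308]
tool_rot: [0.711, 0.703, 0.0, -0.0]
ft_force: [-0.9, 0.4, -1.9]
grip_width: 0.0236
grip_force: 20.0
```

drive_tool([
  [[2,0,0,0,0,0],[2,0,0,0,0,0],[0,0,0,0,0,0],[0,0,0,0,0,0]],
])

```text
time: 16.9
position: [0.5661, 0.3114, 0.1308]
tool_rot: [0.711, 0.703, 0.0, -0.0]
ft_force: [0.1, 0.0, -1.3]
grip_width: 0.0238
grip_force: 20.0
```

```bash
python3 -c "
from path import *
st();rows(111,114,1,(.0,.0))"
```

```text
t 16.9 p [566.1 311.4 130.8] q [0.33 0.69 1.47 0.   0.98 0.34] F [ 0.1  0.  -1.3] w 23.8 gf 19.99987076735124
toolx [1.140e-02 9.999e-01 5.000e-04] y [ 9.999e-01 -1.140e-02 -2.000e-04] z [-2.e-04  5.e-04 -1.e+00]
bore [566.1 311.4 100.3] model [566.1 312.3 100. ] err(model-now) [-0.   0.9 -0.3]
[3.9, -0.0, 0.3, -0.0002, -0.0005, 0.0006]
```

Everything is in line with almost no force. Now I'll push in small steps and watch Fy.

drive_tool([
  [[1.5,0,0.2,0,0,0],[1.5,0,0,0,0,0],[1.5,0,0,0,0,0],[1.5,0,0,0,0,0],[0,0,0,0,0,0],[0,0,0,0,0,0]],
])

```text
time: 17.4
position: [0.5662, 0.3175, 0.1306]
tool_rot: [0.711, 0.703, 0.0, -0.0]
ft_force: [1.0, 0.3, -1.1]
grip_width: 0.0239
grip_force: 20.0
```

drive_tool([
  [[1,0,0,0,0,0],[1,0,0,0,0,0],[0,0,0,0,0,0],[0,0,0,0,0,0]],
])

```text
time: 17.73
position: [0.5662, 0.3194, 0.1306]
tool_rot: [0.711, 0.703, 0.0, -0.0]
ft_force: [0.4, -0.5, -1.3]
grip_width: 0.0234
grip_force: 20.0
```

drive_tool([
  [[1,0,0,0,0,0],[1,0,0,0,0,0],[0,0,0,0,0,0],[0,0,0,0,0,0]],
])

```text
time: 18.07
position: [0.5662, 0.3209, 0.1306]
tool_rot: [0.711, 0.703, -0.0, -0.0]
ft_force: [-0.2, -2.3, -1.3]
grip_width: 0.0235
grip_force: 20.0
```

drive_tool([
  [[1,0,0,0,0,0],[1,0,0,0,0,0],[0,0,0,0,0,0],[0,0,0,0,0,0]],
])

```text
time: 18.4
position: [0.5663, 0.3231, 0.1306]
tool_rot: [0.711, 0.703, -0.0, -0.0]
ft_force: [0.8, -2.8, 0.0]
grip_width: 0.0238
grip_force: 20.0
```

drive_tool([
  [[1,0,0,0,0,0],[1,0,0,0,0,0],[0,0,0,0,0,0],[0,0,0,0,0,0]],
])

```text
time: 18.73
position: [0.5663, 0.3255, 0.1306]
tool_rot: [0.711, 0.703, 0.0, -0.0]
ft_force: [-0.4, -3.5, -0.8]
grip_width: 0.024
grip_force: 20.0
```

drive_tool([
  [[1,0,0,0,0,0],[1,0,0,0,0,0],[0,0,0,0,0,0],[0,0,0,0,0,0]],
])

```text
time: 19.07
position: [0.5663, 0.3276, 0.1306]
tool_rot: [0.711, 0.703, 0.0, -0.0]
ft_force: [0.6, -3.1, -1.6]
grip_width: 0.0238
grip_force: 20.0
```

drive_tool([
  [[0.5,0,0,0,0,0],[0.5,0,0,0,0,0],[0,0,0,0,0,0],[0,0,0,0,0,0]],
])

```text
time: 19.4
position: [0.5663, 0.3284, 0.1306]
tool_rot: [0.711, 0.703, 0.0, -0.0]
ft_force: [-0.3, -2.2, -0.8]
grip_width: 0.024
grip_force: 20.0
```

drive_tool([
  [[0.4,0,0,0,0,0],[0.4,0,0,0,0,0],[0,0,0,0,0,0],[0,0,0,0,0,0]],
])

```text
time: 19.73
position: [0.5663, 0.3292, 0.1306]
tool_rot: [0.711, 0.703, 0.0, -0.0]
ft_force: [0.3, -3.9, 0.1]
grip_width: 0.0238
grip_force: 20.0
```

drive_tool([
  [[0.4,0,0,0,0,0],[0.4,0,0,0,0,0],[0,0,0,0,0,0],[0,0,0,0,0,0]],
])

```text
time: 20.07
position: [0.5664, 0.33, 0.1306]
tool_rot: [0.711, 0.703, 0.0, -0.0]
ft_force: [0.1, -2.9, -0.9]
grip_width: 0.0241
grip_force: 20.0
```

drive_tool([
  [[0.4,0,0,0,0,0],[0.4,0,0,0,0,0],[0,0,0,0,0,0],[0,0,0,0,0,0]],
])

```text
time: 20.4
position: [0.5664, 0.3306, 0.1306]
tool_rot: [0.711, 0.703, -0.0, -0.0]
ft_force: [0.4, -4.3, -1.3]
grip_width: 0.0242
grip_force: 20.0
```

```bash
python3 -c "
from path import *
st();shot('wrist','w6');shot('side','s6')
a=load('w6')['img'];b=load('s6')['img']
a=cv2.resize(a[60:300,160:420],None,fx=1.5,fy=1.5); b=cv2.resize(b[200:290,200:320],(480,360),interpolation=cv2.INTER_CUBIC)
w=np.hstack([a[:,:],b])[:, :800]
cv2.imwrite('pics/c6.png',w[...,::-1])"
```

```text
t 20.4 p [566.4 330.6 130.6] q [0.36 0.7  1.44 0.   1.   0.37] F [ 0.4 -4.3 -1.3] w 24.2 gf 20.000311236362904
toolx [1.150e-02 9.999e-01 2.000e-04] y [ 9.999e-01 -1.150e-02 -3.000e-04] z [-3.e-04  2.e-04 -1.e+00]
```

View pics/c6.png

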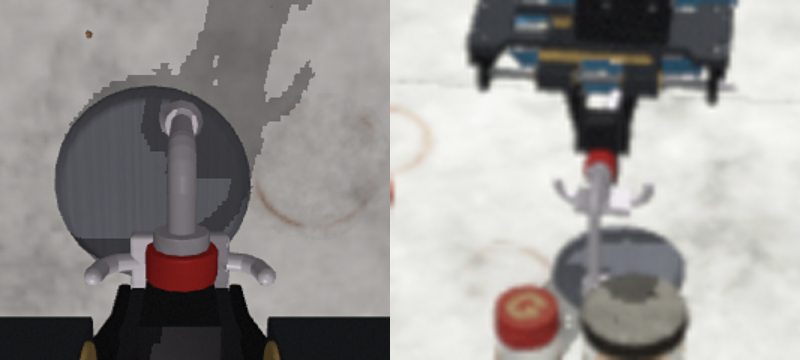

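The wrist crop shows the red ring at (182,268) up against the grey clamp ring at (182,243), nearly touching, with the block at the ring. I'll push gently until the force shows the hard end.

drive_tool([
  [[0.3,0,0,0,0,0],[0.3,0,0,0,0,0],[0,0,0,0,0,0],[0,0,0,0,0,0]],
])

```text
time: 20.83
position: [0.5664, 0.3307, 0.1306]
tool_rot: [0.711, 0.703, -0.0, 0.0]
ft_force: [0.8, -6.7, -0.6]
grip_width: 0.0238
grip_force: 20.0
```

```bash
python3 -c "
from h import *
st()"
```

```text
t 20.83 p [566.4 330.7 130.6] q [ 0.36  0.7   1.44 -0.    1.    0.37] F [ 0.8 -6.7 -0.6] w 23.8 gf 20.00037470133975
toolx [ 1.140e-02  9.999e-01 -8.000e-04] y [ 9.999e-01 -1.140e-02 -4.000e-04] z [-4.e-04 -7.e-04 -1.e+00]
```

drive_tool([
  [[0.2,0,0,0,0,0],[0.1,0,0,0,0,0],[0,0,0,0,0,0],[0,0,0,0,0,0],[0,0,0,0,0,0]],
])

```text
time: 21.25
position: [0.5664, 0.3307, 0.1306]
tool_rot: [0.711, 0.703, -0.001, 0.0]
ft_force: [0.2, -6.9, 0.2]
grip_width: 0.0236
grip_force: 20.0
```

Position is unchanged while the force rises, so the stop is home. I'll relax the push, lower the hook onto the rod and release.

drive_tool([
  [[-0.4,0,0.5,0,0,0],[-0.4,0,0.5,0,0,0],[0,0,0.3,0,0,0],[0,0,0,0,0,0],[0,0,0,0,0,0]],
])

```text
time: 21.67
position: [0.5664, 0.3306, 0.1295]
tool_rot: [0.711, 0.703, -0.0, -0.0]
ft_force: [0.7, -5.6, 1.1]
grip_width: 0.0238
grip_force: 20.0
```

drive_tool([
  [[0,0,0,0,0,0],[0,0,0,0,0,0],[0,0,0,0,0,0],[0,0,0,0,0,0],[0,0,0,0,0,0],[0,0,0,0,0,0],[0,0,0,0,0,0],[0,0,0,0,0,0]],
], gripper=60)

```text
time: 22.33
position: [0.5663, 0.331, 0.1293]
tool_rot: [0.711, 0.703, 0.0, -0.0]
ft_force: [0.1, -0.4, -0.0]
grip_width: 0.052
grip_force: 0.0
```

drive_tool([
  [[0,0,0,0,0,0],[0,0,0,0,0,0],[0,0,-5,0,0,0],[0,0,-10,0,0,0],[0,0,-15,0,0,0],[0,0,-20,0,0,0],[0,0,-20,0,0,0],[0,0,-20,0,0,0]],
])

```text
time: 23.0
position: [0.5665, 0.3308, 0.2213]
tool_rot: [0.711, 0.703, 0.001, -0.0]
ft_force: [0.7, -0.7, -0.7]
grip_width: 0.0524
grip_force: 0.0
```

drive_tool([
  [[0,0,-20,0,0,0],[0,0,-10,0,0,0],[0,0,0,0,0,0],[0,0,0,0,0,0],[0,0,0,0,0,0],[0,0,0,0,0,0],[0,0,0,0,0,0],[0,0,0,0,0,0]],
])

```text
time: 23.67
position: [0.5659, 0.3306, 0.2481]
tool_rot: [0.711, 0.703, -0.001, -0.001]
ft_force: [-1.2, 0.7, -0.2]
grip_width: 0.0519
grip_force: 0.0
```

```bash
python3 -c "
from path import *
st();shot('wrist','w7');shot('side','s7')
a=load('w7')['img'];b=load('s7')['img']
a=cv2.resize(a[60:300,160:420],None,fx=1.5,fy=1.5); b=cv2.resize(b[200:290,200:320],(480,360),interpolation=cv2.INTER_CUBIC)
cv2.imwrite('pics/c7.png',np.hstack([a,b])[:,:800,::-1])"
```

```text
t 23.67 p [565.9 330.6 248.1] q [0.36 0.57 1.35 0.   1.23 0.37] F [-1.2  0.7 -0.2] w 51.9 gf 0.0
toolx [ 1.160e-02  9.999e-01 -2.000e-04] y [ 0.9999 -0.0116 -0.0023] z [-2.3e-03 -2.0e-04 -1.0e+00]
```

View pics/c7.png

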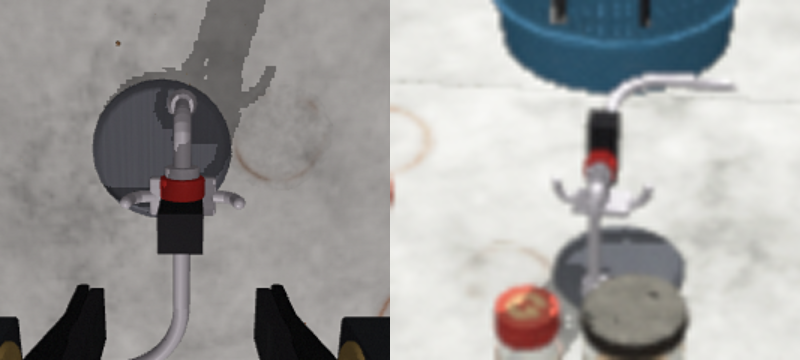

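The hook hangs free and upright at crop (180,228), the ring at (182,190) is tight on the clamp, and the gripper is clear. Handing in.

```bash
python3 -c "
from h import *
print(ticket.hand_in())"
```

```text
the job is handed in; nothing more can be done
None
```

The job is handed in, though the hand-in returned no verdict. The hook was threaded round the bend, pushed until the end stop reached its hard end, and left hanging upright with the gripper clear. The wrist force stayed under about 7 N at every reading, and nothing I did touched the garlic or jars.

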